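# Refit the last push rivet in an induction hob's fan cover

### The arm

A 7-joint arm with a two-finger parallel gripper is mounted at the origin on the work surface. World frame = base frame: x ahead of the robot, y to its left, z up, the work surface at z = 0. Lengths are in m, angles in rad, forces in N, time in s.
With the tool pointing down it reaches from about 0.4 to 0.85 m from the base axis. Payload 10.4 kg.
Tool frame: the origin (TCP) lies where the fingers leave the gripper's body, on its centre line; the fingertips stand 70 mm ahead of it and the grasp point (between the pads) lies r.grip_depth ahead of it (r.grip_depth is the distance from the TCP to the grasp point, in m); z points along the fingers, y is the direction in which the jaws open and shut (so a half turn about z gives the same grasp; the last joint's range is limited). The gripper opens to 87 mm and grips with 3 to 60 N. Pads are 19 mm wide; open, the fingers measure 117 mm over their backs; the gripper's body (75 mm by 190 mm) begins 51 mm behind the grasp point.
Start: joints at [-1.311, 0.332, -0.065, 1.46, 0.022, 1.35, -0.088], TCP at [0.174, 0.6, 0.292] pointing down, gripper open.
Joint ranges: [-2.6, 2.6], [-0.5, 2.12], [-1.47, 1.34], [0.16, 2.42], [-1.27, 4.41], [0.06, 2.06], [-2.6, 2.6]. Speed limits (rad/s): [2.22, 2.22, 2.79, 2.79, 3.14, 3.14, 3.14].

### API

Orientations are given as a unit quaternion [x, y, z, w].
In Python, from bench import monitor, viewer, workorder, nets, r gives the robot as it stands.
- The arm moves only by the tool drive_tool, never from a script. Its argument "plan" is a list of rows, each an object of numbers: "rx", "ry", "rz": the turn, a rotation vector about the tool's x, y, z in units of 360 degrees (1.0 is 360 degrees); "x", "y", "z": the shift along the tool's x, y, z in units of 1000 mm (1.0 is 1000 mm); "fingers": the opening, from 0 (shut) to 1 (fully open). In form: [{"rx": .., "ry": .., "rz": .., "x": .., "y": .., "z": .., "fingers": ..}, ...]. A call has 1 to 12 rows; each row is the pose to reach, as a shift and turn from the pose commanded when the call began, along the tool's axes at that moment, turning the shorter way round; what a row does not reach only later rows make up. A row lasts 1/8 s, in which the tool goes at most 62.5 mm and 10.7 degrees, less where a joint would pass 70% of its speed; a pose out of reach is approached as far as the arm can. A call with a number of a shift or a turn outside -1 to 1 is refused whole. A call with a gripper value outside its range is refused whole. The fingers move at their own pace and stop on an object; "squeeze" is the grip in N (left out, the last holds). Time passes only in rows, so rows that repeat a pose let the fingers close. It gives the time, the measured TCP pose, the force and the opening at its end, in the units of the state.
- monitor.read_state(): the state, without advancing time (a new reading comes with each control period).
- viewer.camera(name): name is "side" or "top" or "wrist"; returns a dict with "color" (480x640x3 uint8, red, green, blue), "depth" (480x640 float32, m along the optical axis (not along the pixel's ray), 0 where there is no reading), "camera_matrix" (3x3 intrinsics, pixels), "xyz" and "rotation" of the camera in the world. Camera axes: x right, y down, z forward; pixel columns grow to the right and rows downward; lengths in m; the calibration is good to about 2 mm. The wrist camera is an equidistant fisheye: a pixel r from the principal point sees the ray r / f radians off the axis. A picture is of the moment at which its call begins.
- workorder.close_job(): hands the job in, once; it reports no verdict.
Trained networks look in the newest picture that a camera, given by its name, has taken for a name from the list of things; names that differ only in an ending like _2 or _b are one class to them, and where a whole thing is asked for, a point or a joint stands for the part that bears it (a point fixed in the world has none). Each returns a list of dicts, best first, with "confidence" (0 to 1); they miss things now and then, are a little off and sometimes report something else, mostly with a low value. They report only what shows in the picture. A call takes as long as a camera call.
- nets.find_in(label, camera): "centre" ([x, y, z] in m, in world coordinates, good to about 4 mm: the middle of the surface that is visible of it).
- nets.regions_of(label, camera): "region" (480x640 bool, what is visible of it).
The state is a dict: "time": time; "joint_positions": joint angles; "joint_vel": joint speeds; "joint_torque": joint torques, N m; "ee_pos": TCP position; "eef_rot": TCP orientation; "ft_force": force on the tool from outside, world axes, zero at the start; "torque": the same for the moment, N m; "width": finger opening in m.
Only numpy, scipy, OpenCV 4.12 (cv2) and the standard library are available. Lean on these libraries where they do the work, as an engineer would, in place of code of your own. Each camera call takes 0.05 s, during which the arm holds its last target.

### The job

The upturned induction hob's fan cover is missing one of its four push rivets. Take the matching rivet from the caddy with its pin still up, seat it fully in the open hole with its flange flat on the cover, and only then push its center pin flush. Feel your way gently, the thin cover cracks under hard pushing, and leave everything else where it stands.

Things in the scene. Friction and masses are not known exactly. Their poses are not given: they have to be found in the camera images.
- hob: induction hob lying on its glass, underside up, fixed: black case 280 x 340 x 57 mm, four black rubber feet (24 mm across, 10 mm tall) near its corners. Origin: centre of the glass, on the counter; x along the 280 mm side, z up. It and its cover bear at most 30 N from rivet or fingers.
- cover_top (a point): centre of the top face, 61 mm above the counter, of the hob's thin grey fan cover, 180 x 180 x 4 mm, 50 mm hollow below. Rivet holes at the corners of a 128 mm square about it; three hold set white rivets (pins flush, tops 8 mm above the cover), one, any of the four, is open. Place by the case: the cover itself has play. Axes as the hob's.
- hole: the place of the open hole as laid out on the case: axis of a hidden steel eyelet, at the height of the cover's top face; axes as the hob's. The cover's own hole above it (11 mm across, 4 mm deep, 1 mm chamfer) is not centred here: up to 3 mm off along the hob's x and up to 3 mm off along its y, either way. It does not shift when pushed: find it with the rivet's tip, or look.
- rivet: matching white nylon push rivet, loose, 25 g, head up in the caddy. Origin: centre of the flange's underside, z up. Flange 22 mm across, 2.5 mm thick; on it a square collar 16 x 16 mm, sides along x and y, 2.5 to 7.5 mm above the origin, to be gripped; pin head 11.5 mm across stands out of it to 17 mm. Shank 10 mm across, 20 mm long, split into two legs, its tip square-edged.
- pin (a joint): how far the rivet's center pin is pushed into its head: 0 = up (top 9.5 mm above the collar), 0.009 m = at its stop, flush (top 0.5 mm above the collar). It slides with a steady friction of about 12 N, stays where left, and spreads the shank's legs as it goes in: the rivet then no longer enters or leaves the hole.
- caddy: grey plastic block for spare fasteners, 42 x 140 mm and 30 mm tall, fixed; three sockets 15 mm across, 45 mm apart along its y axis, hold fasteners head up with their flanges on its top face. Origin: centre of its underside; z up.
- spare_wide: wrong rivet, same kind but larger: flange 30 mm, collar 20 mm, shank 13 mm. Stands in the caddy; leave it. Origin: centre of the flange's underside.
- spare_plug: white blanking plug with a domed 22 mm cap and no pin, in the caddy; leave it. Origin: centre of the cap's underside.
- screwdriver: screwdriver with a wooden handle lying on the counter beyond the caddy, a bystander
- mug: white mug 80 mm across, 90 mm tall, a bystander. Origin: centre of its underside.
- jar: amber spice jar 52 mm across, 85 mm tall, a bystander. Origin: centre of its underside.
- tumbler: clear drinking glass 72 mm across, 100 mm tall, a bystander. Origin: centre of its underside.
- shaker: steel salt shaker 40 mm across, 75 mm tall, a bystander. Origin: centre of its underside.
- spray: white hand-sanitiser bottle 56 mm across, 150 mm tall, a bystander. Origin: centre of its underside.

How it is judged:
On the way:
1. the rivet sits in the open hole, its flange on the cover, with its pin still up (horizontal distance between rivet and hole below 0.007 m and z of rivet in the frame of hole below 0.0015 m and angle between rivet's own z axis and vertical below 0.12 rad and value of joint pin below 0.003 m), for 0.2 s.
At the end, for the whole second after the job is handed in: The rivet rests upright (within 0.12 rad) in the open hole, within 7 mm of the eyelet's axis, its flange at most 1.5 mm above the cover, its pin pushed in to within 1.2 mm of its stop, at rest and let go (horizontal distance between rivet and hole below 0.007 m and z of rivet in the frame of hole below 0.0015 m and angle between rivet's own z axis and vertical below 0.12 rad and value of joint pin above 0.0078 m and linear speed of rivet below 0.02 m/s); the robot touches nothing.
It fails at once if the rivet is pressed on the hob's cover with more than 30 N (contact force between rivet and hob above 30 N).
It fails at once if the fingers press on the hob with more than 30 N (contact force between the fingers and hob above 30 N).
It fails at once if another fastener or a bystander is moved by more than 25 mm (distance of any of spare_wide, spare_plug, screwdriver, mug, jar, tumbler, shaker, spray from where it was at the start of the episode above 0.025 m).
It also fails if it takes over 64 s, if anything falls off the work surface, if the arm or the gripper's body presses on something with over 40 N, if the wrist force passes 120 N, or if a joint passes its speed limit or range.

## Working session

There is one attempt and no reset: what is moved stays moved. The work goes in short steps, Python scripts to look and compute and a tool call to move; the robot and the scene stay as the last step left them, time stands still between calls to the robot, and variables do not carry over. Pictures are saved under pics/ and viewed, and the job is handed in when it is done.

Besides the shell and the picture viewer there is one more tool, called after "Call:" by a JSON object that holds its "api" and its "payload". drive_tool: Moves the arm, as the interface text tells. Its arguments: {"type":"object","properties":{"plan":{"type":"array","items":{"type":"object","properties":{"rx":{"type":"number","minimum":-1,"maximum":1},"ry":{"type":"number","minimum":-1,"maximum":1},"rz":{"type":"number","minimum":-1,"maximum":1},"x":{"type":"number","minimum":-1,"maximum":1},"y":{"type":"number","minimum":-1,"maximum":1},"z":{"type":"number","minimum":-1,"maximum":1},"fingers":{"type":"number"}}}},"squeeze":{"type":"number"}},"required":["plan"]}

```bash
mkdir -p pics; ls; cat > h.py <<'E'
import numpy as np, cv2
from bench import monitor, viewer, workorder, nets, r
from scipy.spatial.transform import Rotation as R
def snap(cam,name):
    c=viewer.camera(cam); cv2.imwrite(f'pics/{name}.png',c['color'][:,:,::-1]); np.savez(f'pics/{name}.npz',**c); return c
def rot(c):
    q=np.array(c['rotation']); return q if q.shape==(3,3) else R.from_quat(q).as_matrix()
def ray(c,u,v,fish=False):
    K=c['camera_matrix']; x=(u-K[0,2])/K[0,0]; y=(v-K[1,2])/K[1,1]
    if fish:
        t=np.hypot(x,y); s=np.sin(t)/t if t>1e-9 else 1; d=np.array([x*s,y*s,np.cos(t)])
    else: d=np.array([x,y,1.])
    return np.array(c['xyz']),rot(c)@d
def pz(c,u,v,z,fish=False):
    o,d=ray(c,u,v,fish); return o+d*(z-o[2])/d[2]
def proj(c,p,fish=False):
    K=c['camera_matrix']; q=rot(c).T@(np.array(p)-np.array(c['xyz']))
    if fish:
        n=np.hypot(q[0],q[1]); t=np.arctan2(n,q[2]); return K[0,2]+K[0,0]*t*q[0]/n, K[1,2]+K[1,1]*t*q[1]/n
    return K[0,2]+K[0,0]*q[0]/q[2],K[1,2]+K[1,1]*q[1]/q[2]
E
python3 - <<'E'
from h import *
for n in ('side','top','wrist'):
    c=snap(n,n+'0'); print(n,c['camera_matrix'].tolist(),np.round(c['xyz'],3),np.round(rot(c),3).tolist())
    for l in ('hob','cover_top','hole','rivet','caddy','spare_wide','spare_plug','mug','jar','tumbler','shaker','spray','screwdriver'):
        try: print(l,[(np.round(d['centre'],3).tolist(),round(d['confidence'],2)) for d in nets.find_in(l,n)][:3])
        except Exception as e: print(l,e)
s=monitor.read_state(); print(s, r.grip_depth)
E
```

```text
pics
side [[474.6339098697539, 0.0, 318.44418148161424], [0.0, 474.6339098697539, 233.49683130016257], [0.0, 0.0, 1.0]] [ 0.032 -0.494  0.968] [[0.712, -0.536, 0.454], [-0.702, -0.554, 0.447], [0.012, -0.637, -0.771]]
hob [([0.544, -0.055, 0.058], 0.72)]
cover_top [([0.54, -0.06, 0.057], 0.74)]
hole []
rivet [([0.466, 0.362, 0.033], 0.46)]
caddy [([0.477, 0.307, 0.033], 0.67)]
spare_wide [([0.476, 0.315, 0.035], 0.52)]
spare_plug [([0.626, 0.249, 0.022], 0.46), ([0.664, -0.41, 0.051], 0.44)]
mug [([0.725, 0.258, 0.058], 0.94)]
jar [([0.662, 0.407, 0.056], 0.82)]
tumbler [([0.557, -0.401, 0.067], 0.83)]
shaker [([0.664, -0.411, 0.048], 0.6)]
spray [([0.455, 0.509, 0.081], 0.86)]
screwdriver [([0.63, 0.251, 0.023], 0.89)]
top [[526.3347968547166, 0.0, 313.5603818764516], [0.0, 526.3347968547166, 239.90707116775005], [0.0, 0.0, 1.0]] [0.488 0.05  1.204] [[-0.009, -0.996, 0.094], [-1.0, 0.011, 0.013], [-0.014, -0.094, -0.995]]
hob [([0.569, -0.038, 0.056], 0.98), ([0.632, 0.258, 0.02], 0.7)]
cover_top [([0.567, -0.034, 0.061], 0.78), ([0.669, 0.414, 0.088], 0.68)]
hole [([0.465, 0.514, 0
[... 1019 characters left out ...]
': array([-1.31053745,  0.33220991, -0.06468111,  1.46009211,  0.02162863,
        1.34990869, -0.08849883]), 'joint_vel': array([-1.84887536e-05,  1.16942331e-03, -3.16651766e-04, -1.07789256e-03,
       -3.88539831e-04,  6.79683044e-05,  1.43235010e-03]), 'joint_torque': array([-2.01654893e-04, -6.23035097e+01,  2.43968912e-02, -3.90118039e+01,
       -6.11966872e-02,  3.15413880e-02,  9.18434694e-06]), 'ee_pos': array([0.17444545, 0.60017989, 0.29227307]), 'eef_rot': array([1.40962054e-01, 9.90014999e-01, 3.76986398e-05, 1.29694575e-05]), 'ft_force': array([ 0.21066864,  0.3730489 , -0.53775315]), 'torque': array([-0.0396471 ,  0.01093265, -0.02220229]), 'width': 0.0867912281157488} 0.051
```

View pics/top0.png

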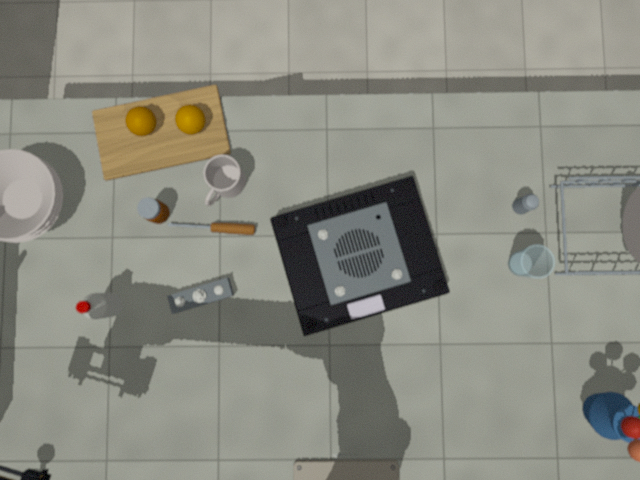

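View pics/side0.png

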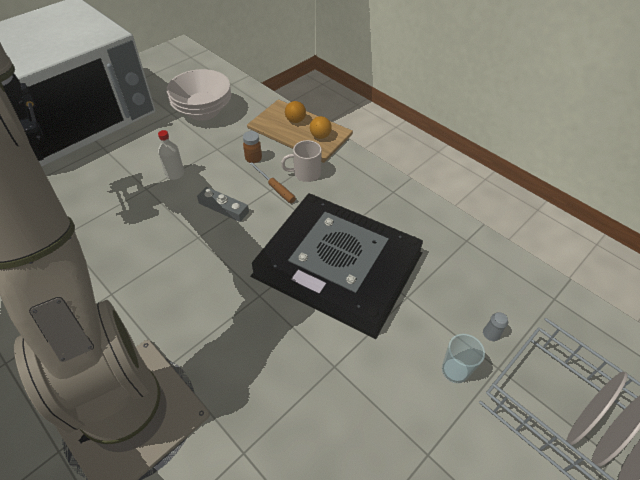

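View pics/wrist0.png

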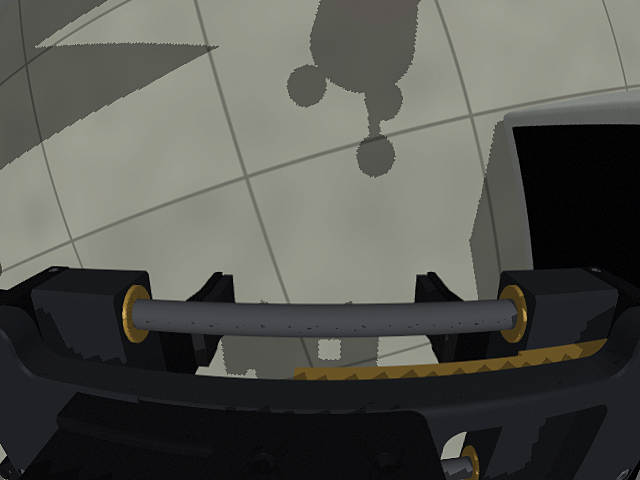

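```bash
python3 - <<'E'
import cv2
a=cv2.imread('pics/top0.png'); 
cv2.imwrite('pics/top0c.png',cv2.resize(a[180:400,250:470],(800,600)[:1]*1+(800,) if 0 else (600,600),interpolation=cv2.INTER_CUBIC))
cv2.imwrite('pics/top0d.png',cv2.resize(a[200:300,120:240],(720,600),interpolation=cv2.INTER_CUBIC))
E
```

```text
(no output)
```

View pics/top0c.png

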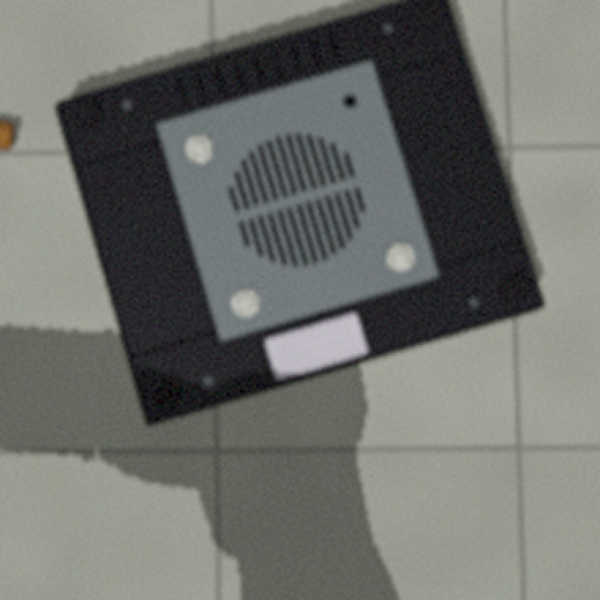

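View pics/top0d.png

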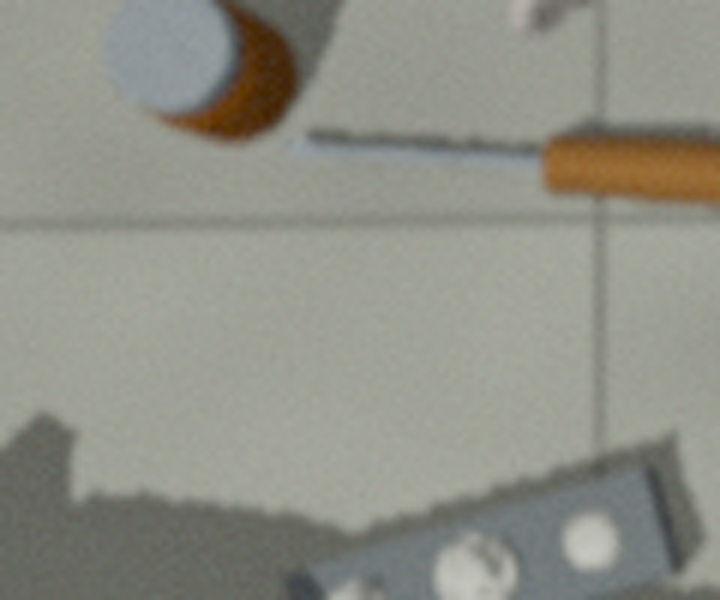

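Call:
{"api": "drive_tool", "payload": {"plan": [{"x":-0.388,"y":-0.207,"z":0.0,"rz":0.155},{"x":-0.388,"y":-0.207,"z":0.0,"rz":0.155},{"x":-0.388,"y":-0.207,"z":0.0,"rz":0.155},{"x":-0.388,"y":-0.207,"z":0.0,"rz":0.155},{"x":-0.388,"y":-0.207,"z":0.0,"rz":0.155},{"x":-0.388,"y":-0.207,"z":0.122,"rz":0.155},{"x":-0.388,"y":-0.207,"z":0.122,"rz":0.155},{"x":-0.388,"y":-0.207,"z":0.122,"rz":0.155},{"x":-0.388,"y":-0.207,"z":0.122,"rz":0.155},{"x":-0.388,"y":-0.207,"z":0.122,"rz":0.155},{"x":-0.388,"y":-0.207,"z":0.122,"rz":0.155}]}}

```text
validation failed for argument at $.pl...
```

```bash
cat >> h.py <<'E'
def st():
    s=monitor.read_state(); Rm=R.from_quat(s['eef_rot']).as_matrix()
    print('t',round(float(s['time']),2),'pos',np.round(s['ee_pos'],4),'yawx',round(np.degrees(np.arctan2(Rm[1,0],Rm[0,0])),2),'zax',np.round(Rm[:,2],3),'F',np.round(s['ft_force'],2),'w',round(float(s['width']),4),'q7',round(s['joint_positions'][6],2)); return s,Rm
def delta(target,yaw=None):
    s,Rm=st(); d=Rm.T@(np.array(target)-s['ee_pos']); print('shift',np.round(d,4))
    if yaw is not None:
        y0=np.degrees(np.arctan2(Rm[1,0],Rm[0,0])); e=(yaw-y0+180)%360-180; print('rz',round(-e/360,4))
E
python3 - <<'E'
from h import *
c=snap('wrist','w1'); st(); print(np.round(c['xyz'],4))
for l in ('rivet','spare_wide','spare_plug','caddy'):
    print(l,[(np.round(d['centre'],3).tolist(),round(d['confidence'],2)) for d in nets.find_in(l,'wrist')][:3])
E
```

```text
t 2.15 pos [0.1744 0.6002 0.2923] yawx 163.8 zax [ 0.  0. -1.] F [ 0.36 -0.03 -0.55] w 0.0871 q7 -0.09
[0.1084 0.6208 0.3849]
rivet []
spare_wide []
spare_plug [([0.483, -0.18, 0.056], 0.3)]
caddy []
```

View pics/w1.png

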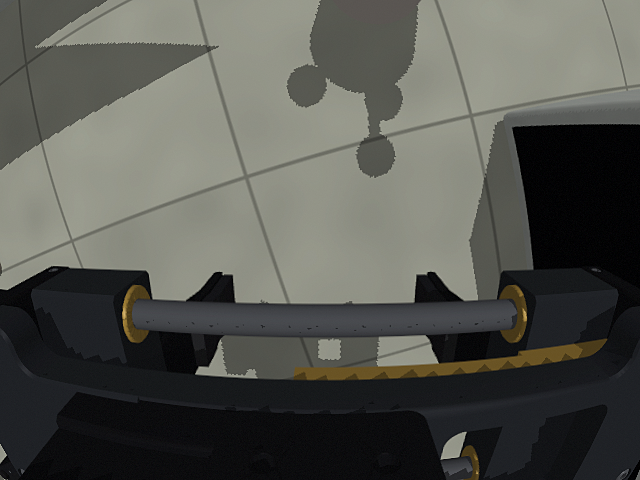

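Call:
{"api": "drive_tool", "payload": {"plan": [{"rx":0,"ry":0,"rz":0.155,"x":-0.388,"y":-0.207,"z":0.0,"fingers":1},{"rx":0,"ry":0,"rz":0.155,"x":-0.388,"y":-0.207,"z":0.0,"fingers":1},{"rx":0,"ry":0,"rz":0.155,"x":-0.388,"y":-0.207,"z":0.0,"fingers":1},{"rx":0,"ry":0,"rz":0.155,"x":-0.388,"y":-0.207,"z":0.0,"fingers":1},{"rx":0,"ry":0,"rz":0.155,"x":-0.388,"y":-0.207,"z":0.0,"fingers":1},{"rx":0,"ry":0,"rz":0.155,"x":-0.388,"y":-0.207,"z":0.122,"fingers":1},{"rx":0,"ry":0,"rz":0.155,"x":-0.388,"y":-0.207,"z":0.122,"fingers":1},{"rx":0,"ry":0,"rz":0.155,"x":-0.388,"y":-0.207,"z":0.122,"fingers":1},{"rx":0,"ry":0,"rz":0.155,"x":-0.388,"y":-0.207,"z":0.122,"fingers":1},{"rx":0,"ry":0,"rz":0.155,"x":-0.388,"y":-0.207,"z":0.122,"fingers":1}]}}

```text
time: 3.6
ee_pos: [0.4891, 0.2939, 0.1708]
eef_rot: [0.588, 0.809, 0.0, -0.0]
ft_force: [-0.6, -0.1, 0.1]
width: 0.0869
```

```bash
python3 - <<'E'
from h import *
c=snap('wrist','w2'); st(); print(np.round(c['xyz'],4))
for l in ('rivet','spare_wide','spare_plug'):
    print(l,[(np.round(d['centre'],3).tolist(),round(d['confidence'],2)) for d in nets.find_in(l,'wrist')][:3])
E
```

```text
t 3.65 pos [0.4889 0.2945 0.1712] yawx 108.08 zax [ 0.001  0.001 -1.   ] F [-0.47  0.81 -0.2 ] w 0.0869 q7 -0.23
[0.4681 0.361  0.2634]
rivet []
spare_wide [([0.477, 0.323, 0.038], 0.76)]
spare_plug [([0.492, 0.279, 0.032], 0.65)]
```

View pics/w2.png

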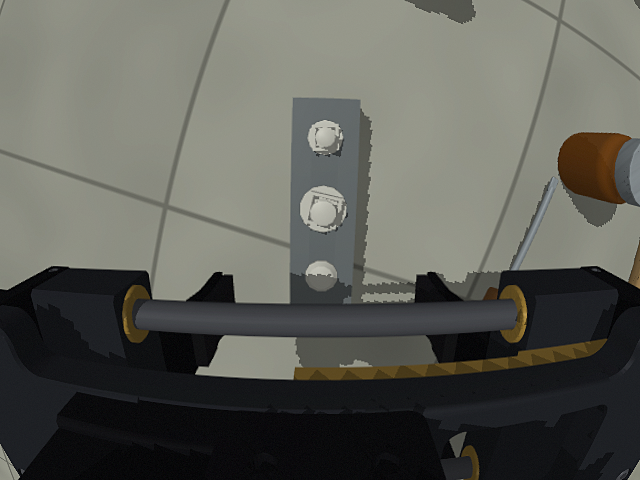

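```bash
python3 - <<'E'
from h import *
c=dict(np.load('pics/w2.npz'))
a=c['color'][:,:,::-1]
cv2.imwrite('pics/w2c.png',cv2.resize(a[95:170,285:365],(800,750)[:2] if 0 else (640,600),interpolation=cv2.INTER_NEAREST))
d=c['depth']; o=c['xyz']
def p3(u,v):
    # depth along axis
    x,y=ray(c,u,v,True); f=rot(c)[:,2]; return x+y*d[v,u]/(y@f)
for u,v in [(325,136),(325,128),(309,141),(300,120),(355,180),(323,211)]: print(u,v,np.round(p3(u,v),4))
# edges of caddy
for v in (110,170,240):
    print(v,[np.round(pz(c,u,v,0.03,True),4) for u in (293,360)])
print(np.round(pz(c,325.5,138,0.037,True),4), np.round(pz(c,325,134.5,0.047,True),4))
E
```

```text
325 136 [0.467  0.3657 0.048 ]
325 128 [0.4655 0.3702 0.0476]
309 141 [0.4585 0.3601 0.0329]
300 120 [0.449  0.371  0.0299]
355 180 [0.4934 0.3457 0.0296]
323 211 [0.4795 0.3234 0.0465]
110 [array([0.4429, 0.3758, 0.03  ]), array([0.4824, 0.3887, 0.03  ])]
170 [array([0.4544, 0.3397, 0.03  ]), array([0.4943, 0.3527, 0.03  ])]
240 [array([0.4677, 0.2963, 0.03  ]), array([0.5092, 0.3098, 0.03  ])]
[0.4676 0.3649 0.037 ] [0.4667 0.3666 0.047 ]
```

View pics/w2c.png

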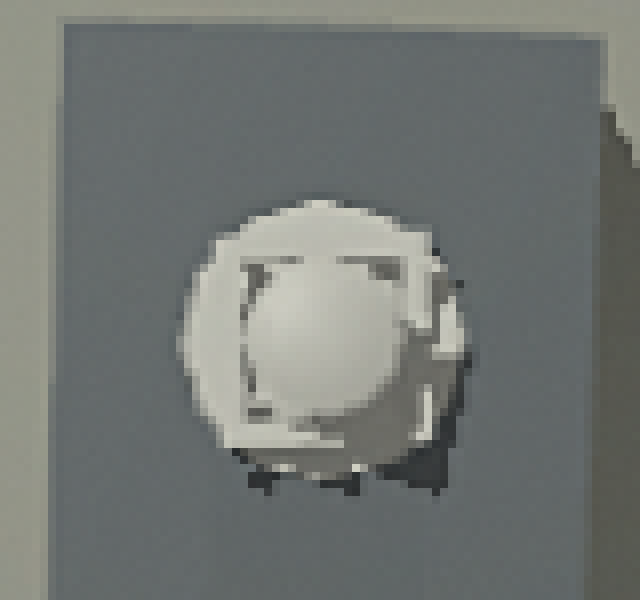

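```bash
python3 - <<'E'
from h import *
c=dict(np.load('pics/w2.npz'))
print(pz(c,325.3,137.4,0.0315,True))
p=pz(c,325.3,137.4,0.0315,True)
delta([p[0],p[1],0.1045],108)
t=dict(np.load('pics/top0.npz'))
h=pz(t,378.3,217,0.061); print('hole',h)
for q in [(58,104),(148,424),(542,306),(450,-5)]: print(pz(t,250+q[0]*220/600,180+q[1]*220/600,0.057))
for q in [(199,149),(246,303),(401,257)]: print(pz(t,250+q[0]*220/600,180+q[1]*220/600,0.069))
E
```

```text
[0.46732577 0.3653394  0.0315    ]
t 3.8 pos [0.4889 0.2945 0.1713] yawx 108.1 zax [ 0.001  0.002 -1.   ] F [ 0.41 -0.16  0.29] w 0.0867 q7 -0.23
shift [0.074  0.0014 0.0668]
rz 0.0003
hole [ 0.6452228  -0.07694048  0.061     ]
[0.64589451 0.1578409  0.057     ]
[0.39029055 0.08712255 0.057     ]
[ 0.480141   -0.22597085  0.057     ]
[ 0.73133636 -0.16008352  0.057     ]
[0.60691133 0.04453011 0.069     ]
[0.48470666 0.00889117 0.069     ]
[ 0.51965378 -0.11366215  0.069     ]
```

Call:
{"api": "drive_tool", "payload": {"plan": [{"rx":0,"ry":0,"rz":0,"x":0.074,"y":0.0015,"z":0.0,"fingers":0.6},{"rx":0,"ry":0,"rz":0,"x":0.074,"y":0.0015,"z":0.0,"fingers":0.6},{"rx":0,"ry":0,"rz":0,"x":0.074,"y":0.0015,"z":0.02,"fingers":0.6},{"rx":0,"ry":0,"rz":0,"x":0.074,"y":0.0015,"z":0.05,"fingers":0.6},{"rx":0,"ry":0,"rz":0,"x":0.074,"y":0.0015,"z":0.067,"fingers":0.6},{"rx":0,"ry":0,"rz":0,"x":0.074,"y":0.0015,"z":0.067,"fingers":0.6},{"rx":0,"ry":0,"rz":0,"x":0.074,"y":0.0015,"z":0.067,"fingers":0.6}]}}

```text
time: 4.68
ee_pos: [0.4683, 0.3644, 0.1044]
eef_rot: [0.588, 0.809, 0.001, 0.0]
ft_force: [0.5, 0.3, 0.6]
width: 0.052
```

```bash
python3 - <<'E'
from h import *
st(); c=snap('side','s1'); a=c['color'][:,:,::-1]
cv2.imwrite('pics/s1c.png',cv2.resize(a[150:250,150:290],(800,571),interpolation=cv2.INTER_CUBIC))
c=snap('wrist','w3')
E
```

```text
t 4.67 pos [0.4683 0.3644 0.1044] yawx 107.99 zax [ 0.001  0.001 -1.   ] F [0.45 0.31 0.58] w 0.052 q7 -0.33
```

View pics/s1c.png

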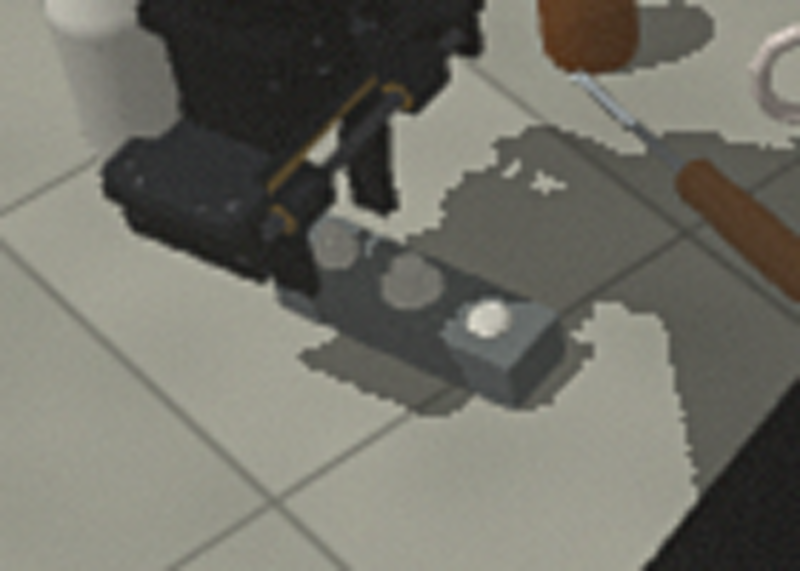

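View pics/w3.png

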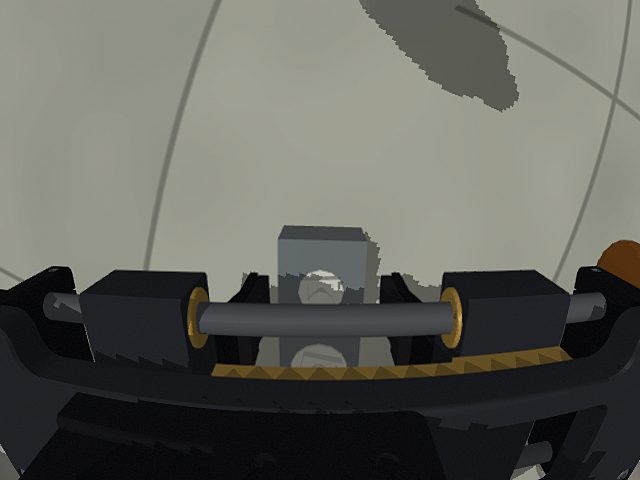

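Call:
{"api": "drive_tool", "payload": {"plan": [{"rx":0,"ry":0,"rz":0,"x":0.001,"y":0,"z":0.0,"fingers":0.1},{"rx":0,"ry":0,"rz":0,"x":0.001,"y":0,"z":0.0,"fingers":0.1},{"rx":0,"ry":0,"rz":0,"x":0.001,"y":0,"z":0,"fingers":0.1},{"rx":0,"ry":0,"rz":0,"x":0.001,"y":0,"z":0,"fingers":0.1},{"rx":0,"ry":0,"rz":0,"x":0.001,"y":0,"z":0,"fingers":0.1}], "squeeze": 20}}

```text
time: 5.4
ee_pos: [0.4675, 0.3649, 0.1032]
eef_rot: [0.588, 0.809, -0.0, -0.0]
ft_force: [-0.6, -0.6, 0.3]
width: 0.0152
```

```bash
python3 - <<'E'
from h import *
c=snap('wrist','w4'); st()
print(np.round(pz(c,322,286,0.0315,True),4))
cv2.imwrite('pics/w4c.png',cv2.resize(c['color'][220:380,220:420,::-1],(750,600),interpolation=cv2.INTER_CUBIC))
E
```

```text
t 5.45 pos [0.4675 0.365  0.1033] yawx 108.0 zax [-0.  0. -1.] F [ 0.56 -0.92  0.26] w 0.0151 q7 -0.33
[0.4658 0.3689 0.0315]
```

View pics/w4c.png

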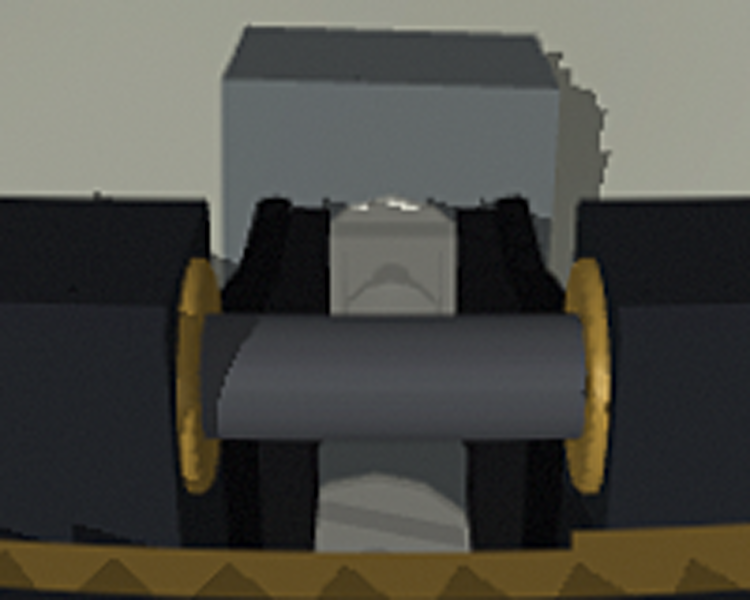

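Call:
{"api": "drive_tool", "payload": {"plan": [{"rx":0,"ry":0,"rz":0,"x":0,"y":0,"z":-0.03,"fingers":0.1},{"rx":0,"ry":0,"rz":0,"x":0,"y":0,"z":-0.08,"fingers":0.1},{"rx":0,"ry":0,"rz":0,"x":-0.05,"y":0.003,"z":-0.11,"fingers":0.1},{"rx":0,"ry":0,"rz":0,"x":-0.11,"y":0.006,"z":-0.11,"fingers":0.1},{"rx":0,"ry":0,"rz":0,"x":-0.17,"y":0.01,"z":-0.11,"fingers":0.1},{"rx":0,"ry":0,"rz":0,"x":-0.23,"y":0.014,"z":-0.11,"fingers":0.1},{"rx":0,"ry":0,"rz":0,"x":-0.29,"y":0.018,"z":-0.11,"fingers":0.1},{"rx":0,"ry":0,"rz":0,"x":-0.35,"y":0.022,"z":-0.11,"fingers":0.1},{"rx":0,"ry":0,"rz":0,"x":-0.41,"y":0.026,"z":-0.11,"fingers":0.1},{"rx":0,"ry":0,"rz":0,"x":-0.47,"y":0.03,"z":-0.1,"fingers":0.1},{"rx":0,"ry":0,"rz":0,"x":-0.52,"y":0.032,"z":-0.098,"fingers":0.1},{"rx":0,"ry":0,"rz":0,"x":-0.547,"y":0.032,"z":-0.098,"fingers":0.1}]}}

```text
time: 6.95
ee_pos: [0.6669, -0.1489, 0.2006]
eef_rot: [0.589, 0.808, -0.001, 0.0]
ft_force: [1.1, 0.1, 0.1]
width: 0.0152
```

Call:
{"api": "drive_tool", "payload": {"plan": [{"rx":0,"ry":0,"rz":0,"x":0,"y":0,"z":0,"fingers":0.1},{"rx":0,"ry":0,"rz":0,"x":0,"y":0,"z":0,"fingers":0.1},{"rx":0,"ry":0,"rz":0,"x":0,"y":0,"z":0,"fingers":0.1}]}}

```text
time: 7.32
ee_pos: [0.667, -0.1436, 0.2013]
eef_rot: [0.587, 0.81, 0.0, -0.0]
ft_force: [-0.1, 0.1, 0.1]
width: 0.0156
```

```bash
python3 - <<'E'
from h import *
c=snap('wrist','w5'); st()
E
```

```text
t 7.38 pos [ 0.667  -0.1438  0.2013] yawx 108.11 zax [ 0.     0.001 -1.   ] F [-0.01 -0.25 -0.5 ] w 0.0154 q7 0.64
```

View pics/w5.png

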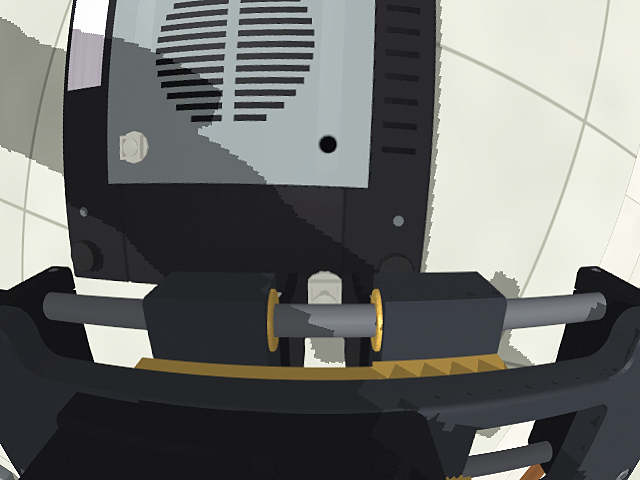

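```bash
cat > hole.py <<'E'
from h import *
import sys
def hole(name,z):
    c=dict(np.load(f'pics/{name}.npz')); a=c['color'].mean(2)[125:165,308:350]
    m=(np.median(a)*0.5-a); m[m<0]=0
    m=(a<70).astype(np.uint8); n,l,s,ce=cv2.connectedComponentsWithStats(m); print(s.tolist(),ce.round(2).tolist())
    i=1+np.argmax(s[1:,4]); w=np.clip(110-a,0,None)*(cv2.dilate((l==i).astype(np.uint8),np.ones((5,5)))); ys,xs=np.mgrid[125:165,308:350]
    u,v=(xs*w).sum()/w.sum(),(ys*w).sum()/w.sum(); print('px',u,v)
    d=c['depth']; f=rot(c)[:,2]
    for uu,vv in [(int(u)+14,int(v)),(int(u),int(v)+14),(int(u)-14,int(v))]:
        o,y=ray(c,uu,vv,True); print('z',(o+y*d[vv,uu]/(y@f)).round(4))
    p=pz(c,u,v,z,True); return p
if __name__=='__main__':
    p=hole(sys.argv[1],0.061); print('hole',p.round(4))
    s,Rm=st(); print('rel tool',(Rm.T@(p-s['ee_pos'])).round(4))
E
python3 hole.py w5
python3 - <<'E'
import cv2
a=cv2.imread('pics/w5.png'); cv2.imwrite('pics/w5c.png',cv2.resize(a[120:170,300:360],(720,600),interpolation=cv2.INTER_NEAREST))
E
```

```text
[[0, 0, 42, 40, 1458], [12, 11, 16, 17, 222]] [[20.65, 19.57], [19.5, 19.07]]
px 327.63060072509217 144.09182971042208
z [ 0.6557 -0.0731  0.06  ]
z [ 0.6502 -0.0841  0.0616]
z [ 0.6392 -0.0785  0.0604]
hole [ 0.6478 -0.0758  0.061 ]
t 7.38 pos [ 0.667  -0.1438  0.2013] yawx 108.11 zax [ 0.     0.001 -1.   ] F [-0.01 -0.25 -0.5 ] w 0.0154 q7 0.64
rel tool [0.0705 0.0029 0.1404]
```

View pics/w5c.png

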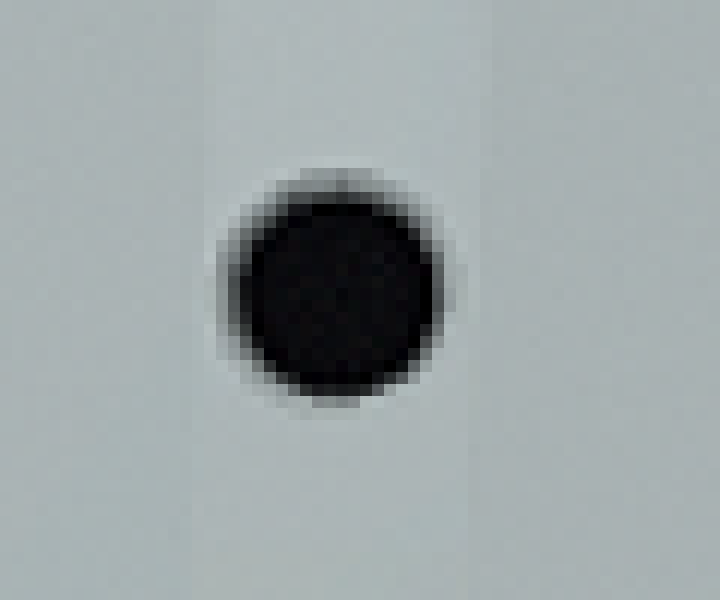

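Call:
{"api": "drive_tool", "payload": {"plan": [{"rx":0,"ry":0,"rz":0,"x":0.04,"y":0.002,"z":0.0,"fingers":0.1},{"rx":0,"ry":0,"rz":0,"x":0.07,"y":0.003,"z":0.02,"fingers":0.1},{"rx":0,"ry":0,"rz":0,"x":0.07,"y":0.003,"z":0.042,"fingers":0.1},{"rx":0,"ry":0,"rz":0,"x":0.07,"y":0.003,"z":0.042,"fingers":0.1},{"rx":0,"ry":0,"rz":0,"x":0.07,"y":0.003,"z":0.042,"fingers":0.1},{"rx":0,"ry":0,"rz":0,"x":0.07,"y":0.003,"z":0.042,"fingers":0.1}]}}

```text
time: 8.12
ee_pos: [0.6486, -0.0784, 0.1604]
eef_rot: [0.588, 0.809, 0.0, 0.001]
ft_force: [0.0, -0.5, -0.3]
width: 0.0153
```

```bash
python3 - <<'E'
from h import *
c=snap('wrist','w6'); s,Rm=st()
print((Rm.T@(np.array([.6478,-.0758,.061])-s['ee_pos'])).round(4))
cv2.imwrite('pics/w6c.png',cv2.resize(c['color'][220:380,220:420,::-1],(750,600),interpolation=cv2.INTER_CUBIC))
c=snap('side','s2')
cv2.imwrite('pics/s2c.png',cv2.resize(c['color'][180:300,300:460,::-1],(800,600),interpolation=cv2.INTER_CUBIC))
E
```

```text
t 8.18 pos [ 0.6486 -0.0783  0.1602] yawx 107.97 zax [ 0.001 -0.    -1.   ] F [ 0.07  0.65 -0.1 ] w 0.0156 q7 0.54
[ 0.0027 -0.0001  0.0992]
```

View pics/w6c.png

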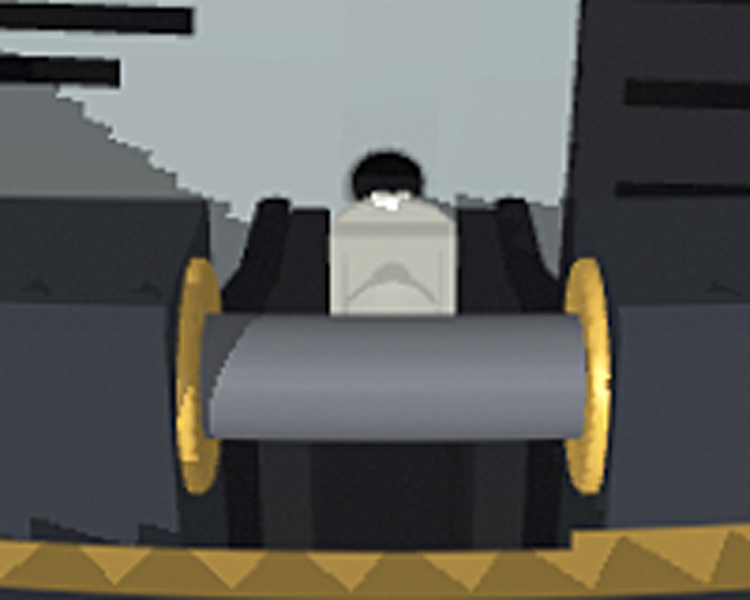

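View pics/s2c.png

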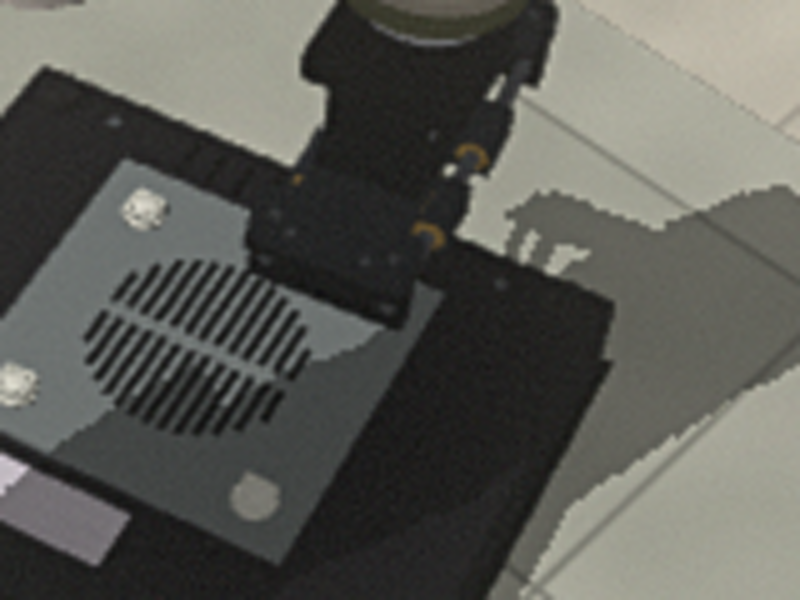

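Call:
{"api": "drive_tool", "payload": {"plan": [{"rx":0,"ry":0,"rz":0,"x":0.0015,"y":0,"z":0.003,"fingers":0.1},{"rx":0,"ry":0,"rz":0,"x":0.0015,"y":0,"z":0.003,"fingers":0.1},{"rx":0,"ry":0,"rz":0,"x":0.0015,"y":0,"z":0.003,"fingers":0.1},{"rx":0,"ry":0,"rz":0,"x":0.0015,"y":0,"z":0.003,"fingers":0.1}]}}

```text
time: 8.72
ee_pos: [0.6477, -0.0765, 0.1563]
eef_rot: [0.588, 0.809, 0.0, 0.0]
ft_force: [0.0, -0.5, -0.2]
width: 0.0155
```

```bash
cat > rel.py <<'E'
from h import *
s,Rm=st(); print('hole rel tool',(Rm.T@(np.array([.6478,-.0758,.061])-s['ee_pos'])).round(4))
E
python3 rel.py
```

```text
t 8.72 pos [ 0.6477 -0.0765  0.1563] yawx 107.99 zax [ 0.  0. -1.] F [ 0.04 -0.52 -0.25] w 0.0155 q7 0.54
hole rel tool [0.0006 0.0003 0.0953]
```

Call:
{"api": "drive_tool", "payload": {"plan": [{"rx":0,"ry":0,"rz":0,"x":0.0002,"y":0.0002,"z":0.001,"fingers":0.1},{"rx":0,"ry":0,"rz":0,"x":0.0002,"y":0.0002,"z":0.002,"fingers":0.1},{"rx":0,"ry":0,"rz":0,"x":0.0002,"y":0.0002,"z":0.003,"fingers":0.1},{"rx":0,"ry":0,"rz":0,"x":0.0002,"y":0.0002,"z":0.003,"fingers":0.1}]}}

```text
time: 9.22
ee_pos: [0.6478, -0.0763, 0.1531]
eef_rot: [0.588, 0.809, -0.0, -0.0]
ft_force: [0.3, -0.3, -0.2]
width: 0.0153
```

```bash
python3 rel.py
```

```text
t 9.22 pos [ 0.6478 -0.0763  0.1531] yawx 107.99 zax [-0.  0. -1.] F [ 0.33 -0.26 -0.19] w 0.0153 q7 0.54
hole rel tool [0.0004 0.0002 0.0921]
```

Call:
{"api": "drive_tool", "payload": {"plan": [{"rx":0,"ry":0,"rz":0,"x":0,"y":0,"z":0.001,"fingers":0.1},{"rx":0,"ry":0,"rz":0,"x":0,"y":0,"z":0.002,"fingers":0.1},{"rx":0,"ry":0,"rz":0,"x":0,"y":0,"z":0.002,"fingers":0.1}]}}

```text
time: 9.6
ee_pos: [0.6477, -0.0762, 0.1511]
eef_rot: [0.588, 0.809, -0.0, -0.0]
ft_force: [0.5, -0.5, 0.1]
width: 0.0155
```

```bash
python3 rel.py
```

```text
t 9.6 pos [ 0.6477 -0.0762  0.1511] yawx 108.0 zax [-0.  0. -1.] F [ 0.46 -0.52  0.09] w 0.0155 q7 0.54
hole rel tool [0.0004 0.0002 0.0901]
```

Tip is about 3 mm below the cover plane with no force, so it is entering the hole.

Call:
{"api": "drive_tool", "payload": {"plan": [{"rx":0,"ry":0,"rz":0,"x":0,"y":0,"z":0.001,"fingers":0.1},{"rx":0,"ry":0,"rz":0,"x":0,"y":0,"z":0.002,"fingers":0.1},{"rx":0,"ry":0,"rz":0,"x":0,"y":0,"z":0.003,"fingers":0.1},{"rx":0,"ry":0,"rz":0,"x":0,"y":0,"z":0.003,"fingers":0.1}]}}

```text
time: 10.1
ee_pos: [0.6478, -0.0762, 0.1481]
eef_rot: [0.588, 0.809, -0.0, -0.0]
ft_force: [0.7, -0.0, -0.2]
width: 0.0156
```

```bash
python3 rel.py
```

```text
t 10.1 pos [ 0.6478 -0.0762  0.1481] yawx 107.99 zax [-0.  0. -1.] F [ 0.65 -0.05 -0.22] w 0.0156 q7 0.54
hole rel tool [0.0004 0.0002 0.0871]
```

Call:
{"api": "drive_tool", "payload": {"plan": [{"rx":0,"ry":0,"rz":0,"x":0,"y":0,"z":0.0015,"fingers":0.1},{"rx":0,"ry":0,"rz":0,"x":0,"y":0,"z":0.003,"fingers":0.1},{"rx":0,"ry":0,"rz":0,"x":0,"y":0,"z":0.004,"fingers":0.1},{"rx":0,"ry":0,"rz":0,"x":0,"y":0,"z":0.004,"fingers":0.1}]}}

```text
time: 10.6
ee_pos: [0.6477, -0.0762, 0.1441]
eef_rot: [0.588, 0.809, -0.0, -0.0]
ft_force: [-0.3, -0.0, 0.4]
width: 0.0155
```

Call:
{"api": "drive_tool", "payload": {"plan": [{"rx":0,"ry":0,"rz":0,"x":0,"y":0,"z":0.0015,"fingers":0.1},{"rx":0,"ry":0,"rz":0,"x":0,"y":0,"z":0.003,"fingers":0.1},{"rx":0,"ry":0,"rz":0,"x":0,"y":0,"z":0.004,"fingers":0.1},{"rx":0,"ry":0,"rz":0,"x":0,"y":0,"z":0.004,"fingers":0.1}]}}

```text
time: 11.1
ee_pos: [0.6477, -0.0762, 0.1401]
eef_rot: [0.588, 0.809, -0.0, -0.0]
ft_force: [0.2, 0.3, 1.1]
width: 0.0154
```

```bash
python3 rel.py
```

```text
t 11.1 pos [ 0.6477 -0.0762  0.1401] yawx 108.0 zax [-0.  0. -1.] F [0.23 0.35 1.06] w 0.0154 q7 0.54
hole rel tool [0.0004 0.0002 0.0791]
```

Call:
{"api": "drive_tool", "payload": {"plan": [{"rx":0,"ry":0,"rz":0,"x":0,"y":0,"z":0.001,"fingers":0.1},{"rx":0,"ry":0,"rz":0,"x":0,"y":0,"z":0.002,"fingers":0.1},{"rx":0,"ry":0,"rz":0,"x":0,"y":0,"z":0.003,"fingers":0.1},{"rx":0,"ry":0,"rz":0,"x":0,"y":0,"z":0.003,"fingers":0.1}]}}

```text
time: 11.6
ee_pos: [0.6478, -0.0762, 0.1371]
eef_rot: [0.588, 0.809, 0.0, -0.0]
ft_force: [-0.6, -0.3, -0.1]
width: 0.0154
```

Call:
{"api": "drive_tool", "payload": {"plan": [{"rx":0,"ry":0,"rz":0,"x":0,"y":0,"z":0.001,"fingers":0.1},{"rx":0,"ry":0,"rz":0,"x":0,"y":0,"z":0.001,"fingers":0.1}]}}

```text
time: 11.85
ee_pos: [0.6478, -0.0762, 0.1361]
eef_rot: [0.588, 0.809, 0.0, -0.0]
ft_force: [-0.2, -0.6, 0.3]
width: 0.0154
```

```bash
python3 rel.py
```

```text
t 11.85 pos [ 0.6478 -0.0762  0.1361] yawx 108.0 zax [-0.  0. -1.] F [-0.22 -0.6   0.32] w 0.0154 q7 0.55
hole rel tool [0.0003 0.0002 0.0751]
```

Now 0.5 mm steps until contact.

Call:
{"api": "drive_tool", "payload": {"plan": [{"rx":0,"ry":0,"rz":0,"x":0,"y":0,"z":0.0005,"fingers":0.1},{"rx":0,"ry":0,"rz":0,"x":0,"y":0,"z":0.001,"fingers":0.1},{"rx":0,"ry":0,"rz":0,"x":0,"y":0,"z":0.001,"fingers":0.1}]}}

```text
time: 12.22
ee_pos: [0.6478, -0.0762, 0.1352]
eef_rot: [0.588, 0.809, 0.0, -0.0]
ft_force: [-0.9, -0.1, -0.3]
width: 0.0156
```

Call:
{"api": "drive_tool", "payload": {"plan": [{"rx":0,"ry":0,"rz":0,"x":0,"y":0,"z":0.0005,"fingers":0.1},{"rx":0,"ry":0,"rz":0,"x":0,"y":0,"z":0.0005,"fingers":0.1}]}}

```text
time: 12.48
ee_pos: [0.6478, -0.0762, 0.1347]
eef_rot: [0.588, 0.809, 0.0, -0.0]
ft_force: [0.4, -0.3, 0.2]
width: 0.0153
```

Call:
{"api": "drive_tool", "payload": {"plan": [{"rx":0,"ry":0,"rz":0,"x":0,"y":0,"z":0.0005,"fingers":0.1},{"rx":0,"ry":0,"rz":0,"x":0,"y":0,"z":0.0005,"fingers":0.1}]}}

```text
time: 12.72
ee_pos: [0.6479, -0.0762, 0.1343]
eef_rot: [0.588, 0.809, 0.0, 0.0]
ft_force: [-0.1, -0.6, 0.8]
width: 0.0153
```

Call:
{"api": "drive_tool", "payload": {"plan": [{"rx":0,"ry":0,"rz":0,"x":0,"y":0,"z":0.0005,"fingers":0.1},{"rx":0,"ry":0,"rz":0,"x":0,"y":0,"z":0.0005,"fingers":0.1}]}}

```text
time: 12.98
ee_pos: [0.6479, -0.0763, 0.134]
eef_rot: [0.588, 0.809, 0.0, 0.0]
ft_force: [-0.9, 0.4, 4.1]
width: 0.0156
```

Call:
{"api": "drive_tool", "payload": {"plan": [{"rx":0,"ry":0,"rz":0,"x":0,"y":0,"z":0.0005,"fingers":0.1},{"rx":0,"ry":0,"rz":0,"x":0,"y":0,"z":0.0005,"fingers":0.1}]}}

```text
time: 13.22
ee_pos: [0.648, -0.0763, 0.1338]
eef_rot: [0.588, 0.809, 0.0, 0.0]
ft_force: [-2.2, 0.3, 7.3]
width: 0.0156
```

Call:
{"api": "drive_tool", "payload": {"plan": [{"rx":0,"ry":0,"rz":0,"x":0,"y":0,"z":0,"fingers":0.3},{"rx":0,"ry":0,"rz":0,"x":0,"y":0,"z":0,"fingers":0.3},{"rx":0,"ry":0,"rz":0,"x":0,"y":0,"z":-0.001,"fingers":0.3},{"rx":0,"ry":0,"rz":0,"x":0,"y":0,"z":-0.001,"fingers":0.3}]}}

```text
time: 13.72
ee_pos: [0.6477, -0.0762, 0.1341]
eef_rot: [0.588, 0.809, -0.0, -0.0]
ft_force: [-0.1, 0.3, 0.5]
width: 0.0261
```

```bash
python3 - <<'E'
from h import *
c=snap('wrist','w7'); st()
cv2.imwrite('pics/w7c.png',cv2.resize(c['color'][220:380,220:420,::-1],(750,600),interpolation=cv2.INTER_CUBIC))
E
```

```text
t 13.78 pos [ 0.6477 -0.0762  0.1341] yawx 108.0 zax [-0.  0. -1.] F [-0.24 -0.4  -0.04] w 0.0259 q7 0.55
```

View pics/w7c.png

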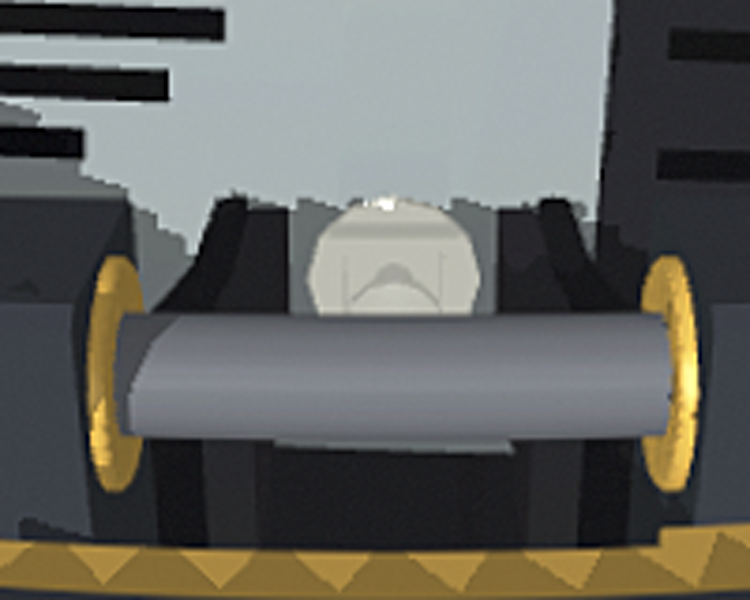

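Call:
{"api": "drive_tool", "payload": {"plan": [{"rx":0,"ry":0,"rz":0,"x":0,"y":0,"z":-0.015,"fingers":0.3},{"rx":0,"ry":0,"rz":0,"x":0,"y":0,"z":-0.04,"fingers":0.3},{"rx":0,"ry":0,"rz":0,"x":-0.04,"y":0,"z":-0.067,"fingers":0.0},{"rx":0,"ry":0,"rz":0,"x":-0.07,"y":0,"z":-0.067,"fingers":0.0},{"rx":0,"ry":0,"rz":0,"x":-0.07,"y":0,"z":-0.067,"fingers":0.0},{"rx":0,"ry":0,"rz":0,"x":-0.07,"y":0,"z":-0.067,"fingers":0.0},{"rx":0,"ry":0,"rz":0,"x":-0.07,"y":0,"z":-0.067,"fingers":0.0}]}}

```text
time: 14.65
ee_pos: [0.6695, -0.1414, 0.2013]
eef_rot: [0.587, 0.809, 0.0, -0.0]
ft_force: [-0.3, -0.6, 0.4]
width: 0.0002
```

```bash
python3 - <<'E'
from h import *
c=snap('wrist','w8'); st(); d=c['depth']
cv2.imwrite('pics/w8c.png',cv2.resize(c['color'][110:180,285:365,::-1],(640,560),interpolation=cv2.INTER_NEAREST))
f=rot(c)[:,2]
def p3(u,v):
    o,y=ray(c,u,v,True); return o+y*d[v,u]/(y@f)
Z=np.array([[p3(u,v)[2] for u in range(305,350)] for v in range(120,165)])
print('max z',Z.max()); ii=np.argwhere(Z>Z.max()-0.003); m=ii.mean(0)+[120,305]; print(m, pz(c,m[1],m[0],Z.max(),True))
print('collar',np.percentile(Z[(Z>0.065)&(Z<0.072)],[5,50,95]) )
E
```

```text
t 14.7 pos [ 0.6694 -0.1415  0.2012] yawx 108.08 zax [-0.     0.001 -1.   ] F [ 0.14  0.   -0.6 ] w 0.0002 q7 0.63
max z 0.2939656239358793
[141.         330.88888889] [ 0.64844776 -0.07438349  0.29396562]
collar [0.06546785 0.06849634 0.06969884]
```

View pics/w8c.png

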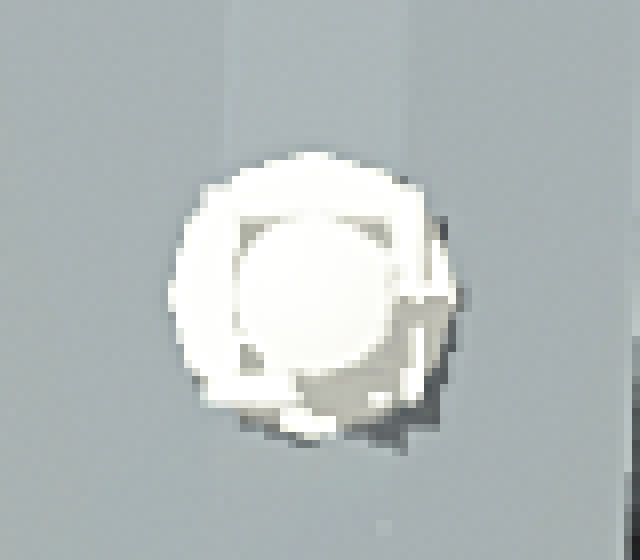

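```bash
python3 - <<'E'
from h import *
c=dict(np.load('pics/w8.npz')); p=pz(c,323.7,146.1,.078,True); print(p); delta([p[0],p[1],.153],108)
print(pz(c,324,146.5,.0625,True))
E
```

```text
[ 0.64838953 -0.0753857   0.078     ]
t 14.7 pos [ 0.6694 -0.1415  0.2012] yawx 108.08 zax [-0.     0.001 -1.   ] F [ 0.14  0.   -0.6 ] w 0.0002 q7 0.63
shift [0.0693 0.0005 0.0483]
rz 0.0002
[ 0.64863833 -0.07563721  0.0625    ]
```

Call:
{"api": "drive_tool", "payload": {"plan": [{"rx":0,"ry":0,"rz":0,"x":0.04,"y":0,"z":0,"fingers":0},{"rx":0,"ry":0,"rz":0,"x":0.07,"y":0,"z":0.02,"fingers":0},{"rx":0,"ry":0,"rz":0,"x":0.07,"y":0,"z":0.046,"fingers":0},{"rx":0,"ry":0,"rz":0,"x":0.07,"y":0,"z":0.046,"fingers":0},{"rx":0,"ry":0,"rz":0,"x":0.07,"y":0,"z":0.046,"fingers":0},{"rx":0,"ry":0,"rz":0,"x":0.07,"y":0,"z":0.046,"fingers":0},{"rx":0,"ry":0,"rz":0,"x":0.07,"y":0,"z":0.046,"fingers":0}], "squeeze": 20}}

```text
time: 15.58
ee_pos: [0.6481, -0.0765, 0.156]
eef_rot: [0.588, 0.809, 0.0, 0.0]
ft_force: [0.9, 0.7, 0.7]
width: 0.0003
```

```bash
python3 - <<'E'
from h import *
delta([.648,-.0759,.148],108)
E
```

```text
t 15.57 pos [ 0.6481 -0.0765  0.156 ] yawx 107.97 zax [ 0.001  0.    -1.   ] F [0.89 0.73 0.66] w 0.0003 q7 0.54
shift [0.0006 0.0001 0.008 ]
rz -0.0001
```

Call:
{"api": "drive_tool", "payload": {"plan": [{"rx":0,"ry":0,"rz":0,"x":0.0005,"y":0,"z":0.003,"fingers":0},{"rx":0,"ry":0,"rz":0,"x":0.0005,"y":0,"z":0.006,"fingers":0},{"rx":0,"ry":0,"rz":0,"x":0.0005,"y":0,"z":0.0075,"fingers":0},{"rx":0,"ry":0,"rz":0,"x":0.0005,"y":0,"z":0.0075,"fingers":0}]}}

```text
time: 16.08
ee_pos: [0.6477, -0.0758, 0.148]
eef_rot: [0.588, 0.809, 0.0, -0.0]
ft_force: [-0.8, 0.3, 2.8]
width: 0.0003
```

Call:
{"api": "drive_tool", "payload": {"plan": [{"rx":0,"ry":0,"rz":0,"x":0,"y":0,"z":0.0005,"fingers":0},{"rx":0,"ry":0,"rz":0,"x":0,"y":0,"z":0.001,"fingers":0}]}}

```text
time: 16.32
ee_pos: [0.6479, -0.0758, 0.1475]
eef_rot: [0.588, 0.809, 0.0, 0.0]
ft_force: [-2.2, -0.3, 10.1]
width: 0.0007
```

Call:
{"api": "drive_tool", "payload": {"plan": [{"rx":0,"ry":0,"rz":0,"x":0,"y":0,"z":0.0005,"fingers":0},{"rx":0,"ry":0,"rz":0,"x":0,"y":0,"z":0.001,"fingers":0}]}}

```text
time: 16.58
ee_pos: [0.6481, -0.0759, 0.147]
eef_rot: [0.588, 0.809, 0.001, 0.0]
ft_force: [-3.8, 0.9, 12.0]
width: 0.0003
```

Call:
{"api": "drive_tool", "payload": {"plan": [{"rx":0,"ry":0,"rz":0,"x":0,"y":0,"z":0.0005,"fingers":0},{"rx":0,"ry":0,"rz":0,"x":0,"y":0,"z":0.001,"fingers":0},{"rx":0,"ry":0,"rz":0,"x":0,"y":0,"z":0.0015,"fingers":0},{"rx":0,"ry":0,"rz":0,"x":0,"y":0,"z":0.002,"fingers":0}]}}

```text
time: 17.08
ee_pos: [0.6481, -0.0759, 0.1451]
eef_rot: [0.588, 0.809, 0.001, 0.0]
ft_force: [-3.2, 0.6, 12.0]
width: 0.0003
```

Call:
{"api": "drive_tool", "payload": {"plan": [{"rx":0,"ry":0,"rz":0,"x":0,"y":0,"z":0.0005,"fingers":0},{"rx":0,"ry":0,"rz":0,"x":0,"y":0,"z":0.001,"fingers":0},{"rx":0,"ry":0,"rz":0,"x":0,"y":0,"z":0.0015,"fingers":0},{"rx":0,"ry":0,"rz":0,"x":0,"y":0,"z":0.002,"fingers":0}]}}

```text
time: 17.58
ee_pos: [0.6481, -0.0759, 0.1431]
eef_rot: [0.588, 0.809, 0.001, 0.0]
ft_force: [-4.1, 1.5, 12.2]
width: 0.0006
```

Call:
{"api": "drive_tool", "payload": {"plan": [{"rx":0,"ry":0,"rz":0,"x":0,"y":0,"z":0.0005,"fingers":0},{"rx":0,"ry":0,"rz":0,"x":0,"y":0,"z":0.001,"fingers":0},{"rx":0,"ry":0,"rz":0,"x":0,"y":0,"z":0.0015,"fingers":0},{"rx":0,"ry":0,"rz":0,"x":0,"y":0,"z":0.002,"fingers":0}]}}

```text
time: 18.08
ee_pos: [0.648, -0.0759, 0.1411]
eef_rot: [0.588, 0.809, 0.001, 0.0]
ft_force: [-4.1, 0.3, 11.9]
width: 0.0004
```

Call:
{"api": "drive_tool", "payload": {"plan": [{"rx":0,"ry":0,"rz":0,"x":0,"y":0,"z":0.0005,"fingers":0},{"rx":0,"ry":0,"rz":0,"x":0,"y":0,"z":0.001,"fingers":0}]}}

```text
time: 18.32
ee_pos: [0.648, -0.0758, 0.14]
eef_rot: [0.588, 0.809, 0.001, 0.0]
ft_force: [-4.3, 1.9, 12.1]
width: 0.0007
```

Call:
{"api": "drive_tool", "payload": {"plan": [{"rx":0,"ry":0,"rz":0,"x":0,"y":0,"z":0.0005,"fingers":0}]}}

```text
time: 18.45
ee_pos: [0.648, -0.0759, 0.1395]
eef_rot: [0.588, 0.809, 0.001, 0.0]
ft_force: [-3.9, 1.5, 11.9]
width: 0.0003
```

Call:
{"api": "drive_tool", "payload": {"plan": [{"rx":0,"ry":0,"rz":0,"x":0,"y":0,"z":0.0005,"fingers":0}]}}

```text
time: 18.58
ee_pos: [0.648, -0.0759, 0.139]
eef_rot: [0.588, 0.809, 0.0, 0.0]
ft_force: [-3.8, 0.4, 12.2]
width: 0.0003
```

Call:
{"api": "drive_tool", "payload": {"plan": [{"rx":0,"ry":0,"rz":0,"x":0,"y":0,"z":0.0003,"fingers":0},{"rx":0,"ry":0,"rz":0,"x":0,"y":0,"z":0.0003,"fingers":0}]}}

```text
time: 18.82
ee_pos: [0.648, -0.0759, 0.1387]
eef_rot: [0.588, 0.809, 0.0, 0.0]
ft_force: [-4.6, 1.5, 11.9]
width: 0.0002
```

Call:
{"api": "drive_tool", "payload": {"plan": [{"rx":0,"ry":0,"rz":0,"x":0,"y":0,"z":0.0003,"fingers":0},{"rx":0,"ry":0,"rz":0,"x":0,"y":0,"z":0.0003,"fingers":0}]}}

```text
time: 19.08
ee_pos: [0.648, -0.0758, 0.1384]
eef_rot: [0.588, 0.809, 0.0, 0.0]
ft_force: [-3.8, 0.8, 11.9]
width: 0.0004
```

Call:
{"api": "drive_tool", "payload": {"plan": [{"rx":0,"ry":0,"rz":0,"x":0,"y":0,"z":0.0003,"fingers":0},{"rx":0,"ry":0,"rz":0,"x":0,"y":0,"z":0.0003,"fingers":0}]}}

```text
time: 19.32
ee_pos: [0.648, -0.0759, 0.1382]
eef_rot: [0.588, 0.809, 0.001, 0.0]
ft_force: [-4.6, 0.7, 12.9]
width: 0.0005
```

Call:
{"api": "drive_tool", "payload": {"plan": [{"rx":0,"ry":0,"rz":0,"x":0,"y":0,"z":0.0003,"fingers":0},{"rx":0,"ry":0,"rz":0,"x":0,"y":0,"z":0.0003,"fingers":0}]}}

```text
time: 19.58
ee_pos: [0.6481, -0.0759, 0.1381]
eef_rot: [0.588, 0.809, 0.001, 0.0]
ft_force: [-4.8, 0.4, 14.0]
width: 0.0002
```

Force now climbs above 12 N: the stop is reached. One more small push to confirm.

Call:
{"api": "drive_tool", "payload": {"plan": [{"rx":0,"ry":0,"rz":0,"x":0,"y":0,"z":0.0003,"fingers":0},{"rx":0,"ry":0,"rz":0,"x":0,"y":0,"z":0.0005,"fingers":0}]}}

```text
time: 19.82
ee_pos: [0.6482, -0.0759, 0.1379]
eef_rot: [0.588, 0.809, 0.001, 0.001]
ft_force: [-5.7, 1.3, 17.2]
width: 0.0006
```

Call:
{"api": "drive_tool", "payload": {"plan": [{"rx":0,"ry":0,"rz":0,"x":0,"y":0,"z":-0.003,"fingers":0},{"rx":0,"ry":0,"rz":0,"x":0,"y":0,"z":-0.03,"fingers":0},{"rx":0,"ry":0,"rz":0,"x":-0.04,"y":0,"z":-0.063,"fingers":0},{"rx":0,"ry":0,"rz":0,"x":-0.07,"y":0,"z":-0.063,"fingers":0},{"rx":0,"ry":0,"rz":0,"x":-0.07,"y":0,"z":-0.063,"fingers":0},{"rx":0,"ry":0,"rz":0,"x":-0.07,"y":0,"z":-0.063,"fingers":0},{"rx":0,"ry":0,"rz":0,"x":-0.07,"y":0,"z":-0.063,"fingers":0}]}}

```text
time: 20.7
ee_pos: [0.6692, -0.1408, 0.1986]
eef_rot: [0.587, 0.809, 0.0, -0.0]
ft_force: [-0.1, 0.5, 0.1]
width: 0.0004
```

```bash
python3 - <<'E'
from h import *
c=snap('wrist','w9'); st(); d=c['depth']
cv2.imwrite('pics/w9c.png',cv2.resize(c['color'][100:190,110:370,::-1],(800,277),interpolation=cv2.INTER_CUBIC))
f=rot(c)[:,2]
def zz(u,v):
    o,y=ray(c,u,v,True); return (o+y*d[v,u]/(y@f))[2]
print('pin',np.median([zz(u,v) for u in range(320,327) for v in range(143,150)]))
for l in ('rivet',): print([(np.round(q['centre'],3).tolist(),round(q['confidence'],2)) for q in nets.find_in(l,'wrist')][:5])
t=snap('top','top9')
E
```

```text
t 20.75 pos [ 0.6693 -0.141   0.1987] yawx 108.09 zax [-0.     0.001 -1.   ] F [-0.6   0.29  0.58] w 0.0003 q7 0.63
pin 0.06921786570861843
[([0.651, -0.077, 0.069], 0.75)]
```

View pics/w9c.png

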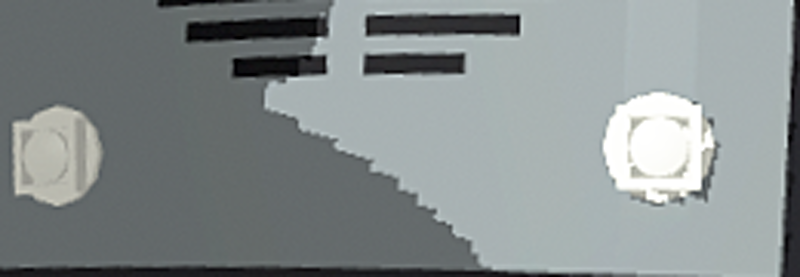

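View pics/top9.png

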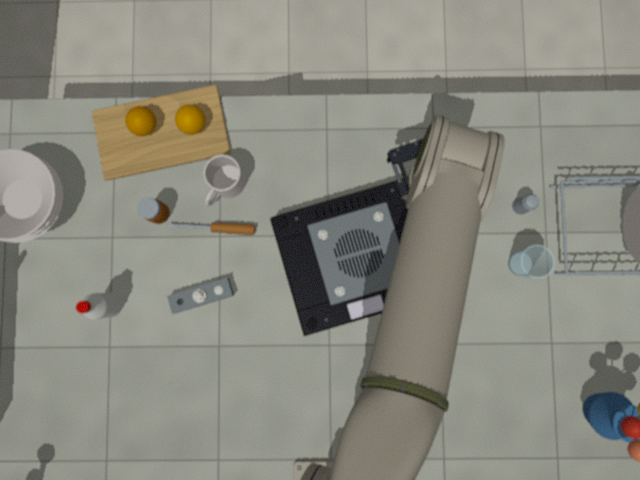

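The pin top measures 69.2 mm (flush is 69.0 mm). The rivet at (378,216) in the top view matches the set ones. The spare rivet (199,296), the plug and the bystanders have not moved, and the arm is clear.

```bash
python3 -c "
from h import *
print(workorder.close_job())"
```

```text
the job is handed in; nothing more can be done
None
```

The matching rivet is in the open hole with its flange flat on the cover and its pin pushed flush. The job was handed in at about 21 s of the 64 s; it reported no verdict.

- **Seating:** I took the rivet from the end socket of the caddy with its pin up and lowered it into the hole located by the wrist camera. It went in with almost no force. The flange met the cover at the expected height, and I pushed to about 7 N. A look after letting go showed the collar at 68.5 mm (as it should be) with the pin still up.
- **Pin:** I pushed it with closed fingers. It slid steadily at about 12 N, and the force rose to 17 N at the stop, well under the 30 N limit.
- **Last checks:** The wrist camera's depth put the pin top at 69.2 mm (69.0 mm is flush). The rivet looks upright and like the set ones. In the top view the spares and bystanders it shows had not visibly moved, and the arm was clear with no contact force.
- **Mismatches:**
  - The gripper read about 15.4 mm on the 16 mm collar.
  - Rivet position readings differed by 1–3 mm between the wrist camera and the network. Its distance from the eyelet's axis was not measured directly.

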